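Seat the centrifuge tube in the bucket insert

ROBOT

A 6-joint arm with a two-finger parallel gripper is mounted at the origin on the work surface. World frame = base frame: x ahead of the robot, y to its left, z up, the work surface at z = 0. Lengths are in m, angles in rad, forces in N, time in s.
With the tool pointing down it reaches from about 0.35 to 0.85 m from the base axis. Payload 8.1 kg.
Tool frame: the origin (TCP) lies midway between the tips of the shut fingers; the grasp point (between the pads) lies 19 mm behind it; z points along the fingers, y is the line along which they close (so a half turn about z gives the same grasp; the last joint's range is limited). The gripper opens to 93 mm and grips with 3 to 60 N. Pads are 15 mm wide; open, the fingers measure 128 mm over their backs; the gripper's body (75 mm by 188 mm) begins 65 mm behind the grasp point.
Start: joints at [-1.435, 0.13, 1.488, -0, 1.523, -0.085], TCP at [0.131, -0.585, 0.219] pointing down, gripper open.
Joint ranges: [-2.96, 2.96], [-0.89, 2.26], [0.02, 2.5], [-1.34, 4.48], [0, 2.73], [-2.66, 2.66]. Speed limits (rad/s): [2.39, 2.39, 2.79, 3.14, 3.14, 3.14].

INTERFACE

Orientations are given as a rotation vector (axis times angle).
In Python, from bench import readout, imaging, workorder gives the robot as it stands.
- The arm moves only by the tool play_rows, never from a script. Its argument "plan" is a list of rows, each a list of 3 entries, a list of its own where there are three numbers: the shift along the tool's x, y, z in mm, then the turn, a rotation vector about the tool's x, y, z in degrees, then the finger opening in mm, from 0 to 93. In form: [[[dx, dy, dz], [rx, ry, rz], gripper], ...]. A call has 1 to 20 rows; each row is the pose to reach, as a shift and turn from the pose commanded when the call began, along the tool's axes at that moment; what a row does not reach only later rows make up. A row lasts 1/8 s, in which the tool goes at most 62.5 mm and 10.7 degrees, less where a joint would pass 70% of its speed; a pose out of reach is approached as far as the arm can. A call with a gripper value outside its range is refused whole. The fingers move at their own pace and stop on an object; the grip force is fixed at half the most. Time passes only in rows, so rows that repeat a pose let the fingers close. It gives the time, the measured TCP pose, the force, the opening and the grip force at its end, in the units of the state.
- readout.observe(): the state, without advancing time (a new reading comes with each control period).
- imaging.get_image(name): name is "scene" or "top" or "wrist"; returns a dict with "img" (480x640x3 uint8, red, green, blue), "z_map" (480x640 float32, m along the optical axis (not along the pixel's ray), 0 where there is no reading), "fx", "fy", "cx", "cy" (pixels), "extrinsics" (4x4, takes a point from world to camera coordinates). Camera axes: x right, y up, looking along -z (the intrinsics and any distortion apply to the point x, -y, -z); pixel columns grow to the right and rows downward; lengths in m; the calibration is good to about 2 mm. A picture is of the moment at which its call begins.
- workorder.finish_job(): hands the job in; it is judged then, once.
The state is a dict: "t": time; "joint_positions": joint angles; "qvel": joint speeds; "effort": joint torques, N m; "tcp_pos": TCP position; "tcp_rot": TCP orientation; "contact_force": force on the tool from outside, world axes, zero at the start; "moment": the same for the moment, N m; "gripper_width": opening from 0.0 (shut) to 1.0 (fully open); "finger_force": force on a finger pad.
Only numpy, scipy, OpenCV 4.12 (cv2) and the standard library are available. Lean on these libraries where they do the work, as an engineer would, in place of code of your own. Each camera call takes 0.05 s, during which the arm holds its last target. There are 200 camera calls.

TASK

Take the tall capped tube out of the blue rack and push it, tip down, into the one free socket of the rotor bucket inserts, past the rubber lip until it bottoms. Let go, leaving it upright and fully home like its neighbour.

Things in the scene. Friction and masses are not known exactly. Their poses are not given: they have to be found in the camera images.
- tube_center (a point): The tall tube: rigid, off-white, 115 mm long, 29 mm diameter, 50 g, standing tip down in the rack. Last 15 mm taper to a flat 12 mm tip; white cap, 34 mm wide, on the top 12 mm. Point: on the axis half-way up, 57.5 mm above the tip; z points along the tube to the cap. Its lower 48 mm goes into the socket, so grip it 20 to 30 mm above this point, below the cap.
- rack: Fixed blue tube rack, 66 x 205 x 40 mm, origin at the centre of its underside, y along the row. Three holes 65 mm apart (at y -65, 0, 65 mm), 35 mm wide, floor 10 mm above the table. Tall tube is in any one of them, loose; the other two hold short tubes of the same diameter (tops 70 mm above the table; the tall one's 125 mm).
- socket_mouth (a point): Centre of the free socket's mouth, 68 mm above the table; z up. Upright bore 33 mm wide, 48 mm deep, flat floor. A black sprung rubber lip 14 mm below the mouth narrows it to 25 mm: passing it takes up to 12 N, then 3 to 4 N of drag down to the floor; the tube's weight alone does not pass it. The lip grips the seated tube; it does not spring back.
- bucket: Fixed round black bucket, 132 mm wide, rim 71 mm high, with a beige two-socket insert. Origin: centre of its underside, z up. Free socket 32 mm along +x; the other, 32 mm along -x, holds a seated tube of the same kind, top at 135 mm. Fingers that close along the bucket's y clear that tube. A like bucket nearby has both sockets full.
There are look-alikes about, which are no part of the job. What is shaped like the bucket but brown or purple is not meant.

How it is judged:
At the end, for the whole second after the job is handed in: The tall tube stands in the free socket: its tip within 6 mm of the socket floor (its centre no more than 15.5 mm above the mouth; 9.5 mm when bottomed), its centre within 12 mm sideways of the socket's axis, upright within 10 degrees, tip down, and released (horizontal distance between tube_center and socket_mouth below 0.012 m and z of tube_center in the frame of socket_mouth below 0.0155 m and angle between tube_center's own z axis and vertical below 0.18 rad); the robot touches nothing.
It also fails if it takes over 45 s, if anything falls off the work surface, if the arm or the gripper's body presses on something with over 40 N, if the wrist force passes 120 N, or if a joint passes its speed limit or range.

## Working session

There is one attempt and no reset: what is moved stays moved. The work goes in short steps, Python scripts to look and compute and a tool call to move; the robot and the scene stay as the last step left them, time stands still between calls to the robot, and variables do not carry over. Pictures are saved under pics/ and viewed, at most 10 in all, crops included, and the job is handed in when it is done.

Besides the shell and the picture viewer there is one more tool, called after "Emit:" as name(argument=value, ...) on one line, values as JSON. play_rows: Moves the arm, as the interface text tells. Its arguments: {"type":"object","properties":{"plan":{"type":"array"}},"required":["plan"]}

```bash
mkdir -p pics; cat > h.py <<'E'
import numpy as np, cv2
from bench import readout, imaging, workorder
def grab(n):
    d=imaging.get_image(n); np.save(f'/tmp/{n}.npy',d,allow_pickle=True); return d
def load(n): return np.load(f'/tmp/{n}.npy',allow_pickle=True).item()
def pts(d):
    "world points from depth, HxWx3"
    z=d['z_map']; v,u=np.mgrid[:z.shape[0],:z.shape[1]]
    p=np.stack([(u-d['cx'])/d['fx']*z,-(v-d['cy'])/d['fy']*z,-z],-1)
    E=np.linalg.inv(d['extrinsics']); return p@E[:3,:3].T+E[:3,3]
def ray(d,u,v):
    E=np.linalg.inv(d['extrinsics']); r=E[:3,:3]@np.array([(u-d['cx'])/d['fx'],-(v-d['cy'])/d['fy'],-1]); return E[:3,3],r
def onz(d,u,v,z):
    o,r=ray(d,u,v); return o+r*(z-o[2])/r[2]
def proj(d,p):
    q=d['extrinsics']@np.append(p,1); return d['cx']+d['fx']*q[0]/-q[2], d['cy']-d['fy']*q[1]/-q[2]
def save(n,im): cv2.imwrite(f'pics/{n}.png',cv2.cvtColor(im,cv2.COLOR_RGB2BGR))
E
python3 - <<'E'
from h import *
for n in('scene','top'):
    d=grab(n); save(n+'0',d['img']); print(n,d['fx'],d['cx'],d['cy'],np.linalg.inv(d['extrinsics']).round(3).tolist(),[k for k in d],(d['z_map']>0).mean())
print(readout.observe())
E
```

```text
scene 492.91715065164897 320.85080618679916 238.7804983033534 [[-0.828, -0.324, 0.459, 0.912], [0.561, -0.508, 0.654, 0.725], [0.022, 0.798, 0.602, 0.724], [0.0, 0.0, 0.0, 1.0]] ['img', 'z_map', 'fx', 'fy', 'cx', 'cy', 'extrinsics'] 0.9958919270833333
top 461.4874049686768 315.8204372682965 239.1016589413133 [[0.015, 0.998, -0.061, 0.359], [-1.0, 0.015, 0.001, 0.056], [0.002, 0.061, 0.998, 0.976], [0.0, 0.0, 0.0, 1.0]] ['img', 'z_map', 'fx', 'fy', 'cx', 'cy', 'extrinsics'] 0.9959147135416667
{'t': 0.1, 'joint_positions': array([-1.43539655e+00,  1.31069608e-01,  1.48918591e+00, -3.87247925e-05,
        1.52298582e+00, -8.54301912e-02]), 'qvel': array([ 1.64245736e-04,  1.66941414e-04, -2.18098478e-03,  7.32196417e-05,
        1.17945925e-03, -4.80342796e-04]), 'effort': array([ 2.51493282e-05, -5.61342251e+01, -4.93099487e+01,  7.71173160e-02,
        2.91946490e-02, -7.29737712e-05]), 'tcp_pos': array([ 0.13134364, -0.5849188 ,  0.21769339]), 'tcp_rot': array([-3.12082428e+00, -3.45995941e-01,  1.25369916e-04]), 'contact_force': array([ 0.38495487, -0.06870625, -0.70919166]), 'moment': array([-0.00146798, -0.00972922,  0.02479089]), 'finger_force': 0.0, 'gripper_width': 1.0006939624048565}
```

View pics/scene0.png

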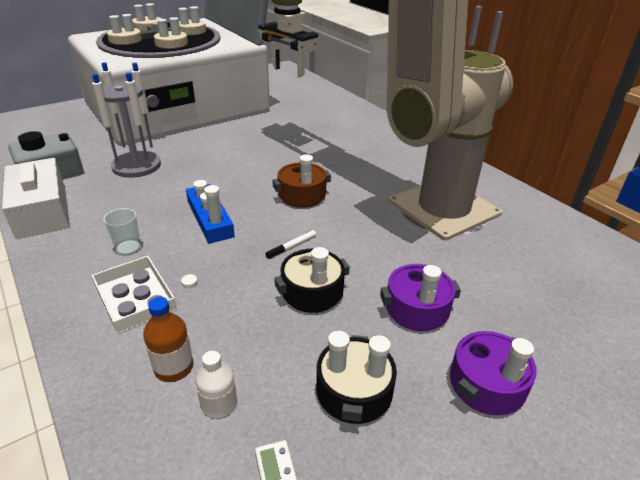

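View pics/top0.png

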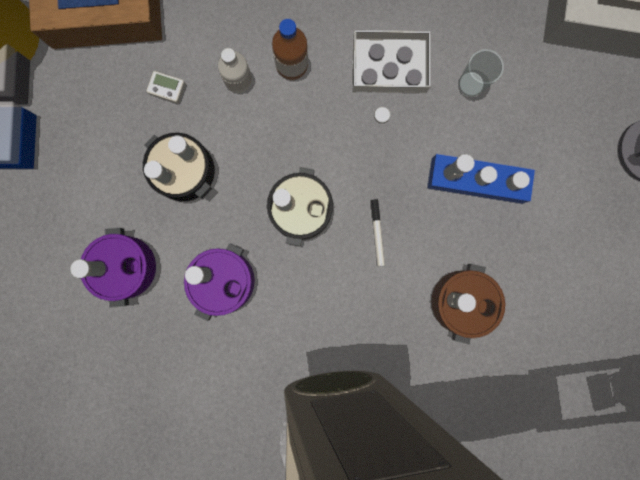

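Scene view: tall tube in the blue rack, cap at (212,190), with the short tubes beside it at (200,187). The black bucket with a single tube is at (312,280). Top view: tall cap at (465,163) and short tubes at (488,175) and (521,180). The target bucket is at (300,206), its seated cap at (282,198) and the free socket at about (316,208).

Look-alikes, by top-view pixel:
- **Tubes:** the short tubes (488,175) and (521,180), and the seated tubes (282,198), (154,171), (179,146), (467,303), (195,275) and (80,268). My choice is (465,163).
- **Buckets:** the full black one (178,167), purple (116,267) and (219,281), brown (471,303). My choice is (300,206).

```bash
cat > m.py <<'E'
from h import *
def blobs(d,box,mask,amin=20):
    u0,v0,u1,v1=box; m=np.zeros(mask.shape,np.uint8); m[v0:v1,u0:u1]=mask[v0:v1,u0:u1]
    n,l,s,c=cv2.connectedComponentsWithStats(m); return [(c[i],s[i],l==i) for i in range(1,n) if s[i][4]>=amin]
T,S=load('top'),load('scene'); PT,PS=pts(T),pts(S)
for nm,d,P,bx in(('top',T,PT,[(425,145,540,205),(262,168,338,245)]),('scene',S,PS,[(180,170,240,245),(270,235,355,310)])):
    hsv=cv2.cvtColor(d['img'],cv2.COLOR_RGB2HSV); white=((hsv[...,1]<25)&(hsv[...,2]>195)).astype(np.uint8)
    for b in bx:
        for c,s,m in blobs(d,b,white): 
            q=P[m]; print(nm,'white',c.round(1),s,'depth med',np.median(q,0).round(4),'zmax',np.percentile(q[:,2],95).round(4))
            t=q[q[:,2]>np.percentile(q[:,2],90)-.004]; print('   top disc mid',((t.max(0)+t.min(0))/2).round(4),np.ptp(t,0).round(3))
    bl=((hsv[...,0]>105)&(hsv[...,0]<125)&(hsv[...,1]>150)).astype(np.uint8)
    for c,s,m in blobs(d,bx[0],bl,200):
        q=P[m]; q=q[(q[:,2]>.036)&(q[:,2]<.046)][:,:2].astype(np.float32)*1000; print(nm,'rack',cv2.minAreaRect(q))
    be=((hsv[...,0]>15)&(hsv[...,0]<40)&(hsv[...,1]>25)&(hsv[...,2]>120)).astype(np.uint8)
    for c,s,m in blobs(d,bx[1],be,200):
        q=P[m]; q=q[(q[:,2]>.055)&(q[:,2]<.08)]; print(nm,'insert z',np.median(q[:,2])); print(cv2.minEnclosingCircle(q[:,:2].astype(np.float32)*1000))
c=[T['img'][140:210,420:540],T['img'][160:250,250:350]]
save('crop',np.hstack([cv2.resize(x,(390,300),interpolation=cv2.INTER_CUBIC) for x in c]))
E
python3 m.py
```

```text
top white [465.2 162.5] [458 155  16  16 191] depth med [ 0.5598 -0.2222  0.1243] zmax 0.1269
   top disc mid [ 0.5591 -0.2223  0.1252] [0.029 0.029 0.006]
top white [488.6 174. ] [482 167  14  15 169] depth med [ 0.5496 -0.2871  0.0693] zmax 0.0716
   top disc mid [ 0.5497 -0.2866  0.0699] [0.029 0.027 0.005]
top white [520.9 179.3] [514 172  15  15 167] depth med [ 0.5404 -0.3508  0.0691] zmax 0.0717
   top disc mid [ 0.5404 -0.3507  0.0705] [0.028 0.029 0.006]
top white [281.4 196.5] [274 188  16  18 221] depth med [0.488  0.1198 0.1344] zmax 0.137
   top disc mid [0.4875 0.119  0.1355] [0.03  0.028 0.006]
top rack ((548.5723876953125, -285.48760986328125), (205.28379821777344, 67.16014862060547), 81.63383483886719)
top insert z 0.06760554019072074
((482.0633850097656, 87.8240966796875), 58.244354248046875)
scene white [199.5 182.7] [193 180  14   7  79] depth med [ 0.5417 -0.3521  0.0694] zmax 0.0714
   top disc mid [ 0.543  -0.352   0.0703] [0.033 0.035 0.006]
scene white [211.3 188.5] [204 185  15   8  92] depth med [ 0.5601 -0.2221  0.1248] zmax 0.1263
   top disc mid [ 0.5605 -0.2246  0.1251] [0.031 0.033 0.006]
scene white [202.9 195.7] [200 193   7   6  29] depth med [ 0.5608 -0.2876  0.0702] zmax 0.0719
   top disc mid [ 0.5642 -0.2631  0.0852] [0.023 0.078 0.034]
scene white [295.7 240.3] [283 235  30  13 129] depth med [ 0.4246 -0.0735  0.0141] zmax 0.0177
   top disc mid [0.6492 0.3212 0.3683] [0.526 0.808 0.711]
scene white [319.4 252.1] [311 247  17  11 156] depth med [0.4892 0.1191 0.1347] zmax 0.1364
   top disc mid [0.4892 0.1193 0.1349] [0.033 0.033 0.006]
scene rack ((552.673828125, -286.31170654296875), (208.65536499023438, 66.19639587402344), 81.9618911743164)
scene insert z 0.06785002829802778
((485.0794677734375, 88.54656219482422), 59.690303802490234)
```

View pics/crop.png

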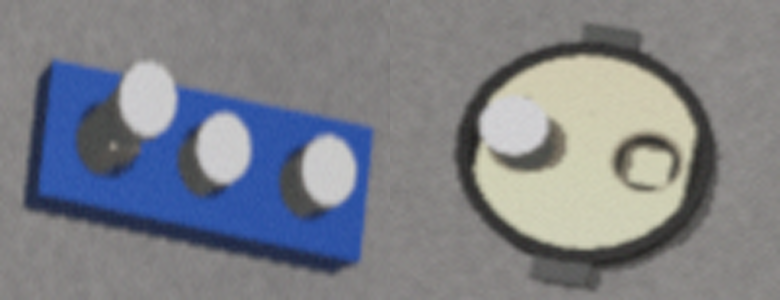

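The crop confirms both choices: the tall cap is in the left hole of the rack, at its +y end, and the target bucket has an empty socket at top-view pixel (316,208). Next I'll measure the socket and work out the first move.

```bash
cat >> h.py <<'E'
from scipy.spatial.transform import Rotation as R
def move(p,yv,cmd=None):
    "tool-axis shift mm and turn deg to bring TCP to p, pointing down, closing line along yv"
    s=readout.observe(); R0=R.from_rotvec(s['tcp_rot']); y=np.append(yv,0)/np.linalg.norm(yv)
    best=min((R0.inv()*R.from_matrix(np.stack([np.cross(k*y,[0,0,-1]),k*y,[0,0,-1]],1)) for k in(1,-1)),key=lambda r:r.magnitude())
    print('shift',(R0.inv().apply(np.array(p)-s['tcp_pos'])*1000).round(1),'turn',best.as_rotvec(degrees=True).round(2),'tcp',s['tcp_pos'].round(4),'F',s['contact_force'].round(1),'w',round(s['gripper_width']*93,1),'q',s['joint_positions'].round(2),'t',s['t'])
E
python3 - <<'E'
from h import *
for n,(u0,v0,u1,v1) in(('top',(302,194,330,222)),('scene',(278,245,311,278))):
    d=load(n); hsv=cv2.cvtColor(d['img'],cv2.COLOR_RGB2HSV); P=pts(d)
    dark=((hsv[...,2]<hsv[v0:v1,u0:u1,2].max()*.72)|(P[...,2]<.055)).astype(np.uint8); m=np.zeros_like(dark); m[v0:v1,u0:u1]=dark[v0:v1,u0:u1]
    cs,_=cv2.findContours(m,0,2)
    for c in cs:
        if cv2.contourArea(c)<30: continue
        w=np.array([onz(d,*x[0],.068)[:2] for x in c]).astype(np.float32)*1000
        e=cv2.fitEllipse(c); print(n,cv2.boundingRect(c),e,onz(d,*e[0],.068).round(4),cv2.minEnclosingCircle(w))
move([.560,-.222,.20],[.989,-.148])
E
```

```text
top (307, 200, 18, 17) ((315.3812561035156, 208.01852416992188), (16.27182388305664, 16.95928955078125), 67.72866821289062) [0.4766 0.0565 0.068 ] ((476.6151428222656, 56.31121063232422), 17.293699264526367)
top (324, 194, 6, 28) ((325.8908996582031, 207.31370544433594), (10.409978866577148, 28.017868041992188), 176.0196533203125) [0.4784 0.0357 0.068 ] ((478.05450439453125, 34.520408630371094), 27.35586166381836)
scene (299, 256, 12, 10) ((306.1106872558594, 260.1621398925781), (9.18541145324707, 15.026944160461426), 84.6293716430664) [0.4797 0.0579 0.068 ] ((480.0965270996094, 57.24352264404297), 16.168611526489258)
scene (278, 245, 33, 33) ((253.07870483398438, 235.78807067871094), (76.38040924072266, 89.6690902709961), 0.0) [ 0.5328 -0.0769  0.068 ] ((501.19927978515625, 43.16509246826172), 61.58401870727539)
shift [ 497.7 -260.2   18.2] turn [-8.000e-02 -6.000e-02 -6.884e+01] tcp [ 0.1313 -0.5849  0.2177] F [ 0.4 -0.1 -0.7] w 93.1 q [-1.44  0.13  1.49 -0.    1.52 -0.09] t 0.1
```

Emit:
play_rows(plan=[[[498,-260,0],[0,0,-69],93],[[498,-260,0],[0,0,-69],93],[[498,-260,0],[0,0,-69],93],[[498,-260,0],[0,0,-69],93],[[498,-260,0],[0,0,-69],93],[[498,-260,0],[0,0,-69],93],[[498,-260,0],[0,0,-69],93],[[498,-260,0],[0,0,-69],93],[[498,-260,0],[0,0,-69],93],[[498,-260,0],[0,0,-69],93],[[498,-260,0],[0,0,-69],93],[[498,-260,0],[0,0,-69],93],[[498,-260,0],[0,0,-69],93],[[498,-260,0],[0,0,-69],93]])

```text
t: 1.85
tcp_pos: [0.5599, -0.2235, 0.2188]
tcp_rot: [2.379, 2.052, 0.0]
contact_force: [0.0, 0.4, 0.1]
gripper_width: 1.001
finger_force: 0.0
```

```bash
python3 - <<'E'
from h import *
d=grab('wrist'); save('w1',d['img']); P=pts(d)
hsv=cv2.cvtColor(d['img'],cv2.COLOR_RGB2HSV); w=((hsv[...,1]<40)&(hsv[...,2]>180)).astype(np.uint8)
n,l,s,c=cv2.connectedComponentsWithStats(w)
for i in range(1,n):
    if s[i][4]>150: print(c[i].round(1),s[i],np.median(P[l==i],0).round(4),'rayz.125',onz(d,*c[i],.125).round(4))
move([.560,-.222,.074],[.989,-.148])
E
```

```text
[560.1  75.6] [ 501    0  139  147 8806] [ 0.8092 -0.1205  0.0037] rayz.125 [ 0.7353 -0.1305  0.125 ]
[433.7  50.3] [ 417   32   35   38 1019] [ 0.6874 -0.0822  0.0126] rayz.125 [ 0.6523 -0.1027  0.125 ]
[149.   89.8] [ 102   71   95   39 1333] [ 0.413  -0.0771  0.0159] rayz.125 [ 0.4594 -0.0987  0.125 ]
[588.5 250.4] [571 220  29  70 151] [ 0.7881 -0.2705  0.0904] rayz.125 [ 0.7604 -0.2584  0.125 ]
shift [  1.3  -0.3 144.8] turn [0.01 0.01 0.1 ] tcp [ 0.56   -0.2233  0.2188] F [-1.   0.3 -0.8] w 93.2 q [-0.46  0.14  1.48 -0.    1.52 -0.32] t 1.9
```

View pics/w1.png

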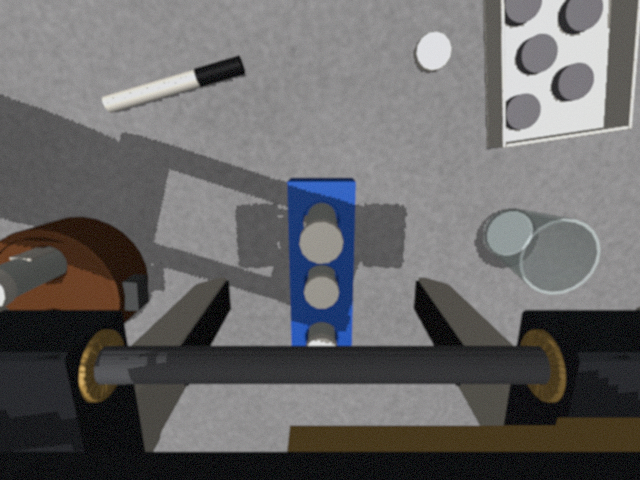

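The wrist view shows the tall cap at (321,242), centred between the fingers at (225,290) and (420,290). The glass at (545,255) and the brown bucket on the left are both clear of the descent.

```bash
python3 - <<'E'
from h import *
d=load('wrist'); P=pts(d); m=np.zeros(P.shape[:2],bool); m[200:285,280:365]=True
m&=(P[...,2]>.119)&(P[...,2]<.131)
v,u=np.nonzero(m); q=P[m]; print(m.sum(),np.median(q,0).round(4),((q.max(0)+q.min(0))/2).round(4),np.ptp(q,0).round(3))
c,r=cv2.minEnclosingCircle(np.stack([u,v],1).astype(np.float32)); print(c,r,onz(d,*c,.125).round(4),proj(d,[.56,-.222,.125]))
E
```

```text
1484 [ 0.5591 -0.2209  0.1255] [ 0.559  -0.2217  0.1235] [0.033 0.033 0.009]
(320.70001220703125, 240.6999969482422) 21.949586868286133 [ 0.5591 -0.2209  0.125 ] (np.float64(322.04379468042214), np.float64(241.91398133297568))
```

Emit:
play_rows(plan=[[[2,-1,50],[0,0,0],93],[[2,-1,90],[0,0,0],93],[[2,-1,120],[0,0,0],93],[[2,-1,140],[0,0,0],93],[[2,-1,146],[0,0,0],93],[[2,-1,146],[0,0,0],93],[[2,-1,146],[0,0,0],20],[[2,-1,146],[0,0,0],20],[[2,-1,146],[0,0,0],20],[[2,-1,146],[0,0,0],20],[[2,-1,146],[0,0,0],20],[[2,-1,146],[0,0,0],20],[[2,-1,146],[0,0,0],20],[[2,-1,146],[0,0,0],20]])

```text
t: 3.65
tcp_pos: [0.5596, -0.2205, 0.0726]
tcp_rot: [-2.377, -2.054, 0.0]
contact_force: [1.2, 0.7, 0.6]
gripper_width: 0.357
finger_force: 30.0
```

Emit:
play_rows(plan=[[[0,0,0],[0,0,0],20],[[0,0,0],[0,0,0],20]])

```text
t: 3.9
tcp_pos: [0.5597, -0.2205, 0.0726]
tcp_rot: [-2.377, -2.054, 0.0]
contact_force: [-0.0, 0.1, -1.3]
gripper_width: 0.354
finger_force: 30.0
```

```bash
python3 - <<'E'
from h import *
for n in('wrist','scene','top'): grab(n)
w=load('wrist')['img']; s=load('scene')['img'][140:260,140:300]
save('g1',np.hstack([cv2.resize(w,(400,300)),cv2.resize(s,(400,300),interpolation=2)]))
d=load('wrist'); P=pts(d); m=(abs(P[...,0]-.56)<.04)&(abs(P[...,1]+.221)<.04)&(abs(P[...,2]-.125)<.006); q=P[m]; print(m.sum(), np.median(q,0), np.ptp(q,0))
print(readout.observe()['gripper_width']*93)
E
```

```text
3994 [ 0.55980794 -0.2125508   0.12538219] [0.05417144 0.03387808 0.01197877]
33.25800156066085
```

View pics/g1.png

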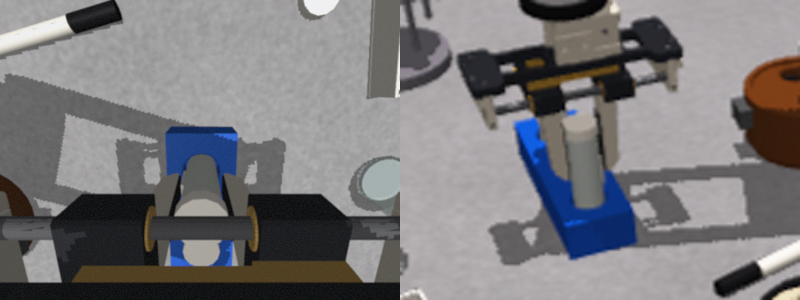

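The wrist crop shows the cap at (200,220) between the fingers, and the scene crop shows the tube at (585,165) still upright. The opening reads 33 mm rather than 29, so I'll lift and then check the grasp.

Emit:
play_rows(plan=[[[0,0,-5],[0,0,0],20],[[0,0,-15],[0,0,0],20],[[0,0,-30],[0,0,0],20],[[0,0,-50],[0,0,0],20],[[0,0,-75],[0,0,0],20],[[0,0,-95],[0,0,0],20],[[0,0,-110],[0,0,0],20],[[0,0,-110],[0,0,0],20]])

```text
t: 5.05
tcp_pos: [0.5606, -0.221, 0.1845]
tcp_rot: [2.375, 2.052, 0.002]
contact_force: [0.0, -0.1, -1.0]
gripper_width: 0.356
finger_force: 30.0
```

```bash
python3 - <<'E'
from h import *
s=readout.observe(); print(s['gripper_width']*93,s['contact_force'].round(2),s['tcp_pos'])
d=grab('scene'); P=pts(d); t=s['tcp_pos']
m=(abs(P[...,0]-t[0])<.06)&(abs(P[...,1]-t[1])<.04)&(P[...,2]>.07)&(P[...,2]<.25)
hsv=cv2.cvtColor(d['img'],cv2.COLOR_RGB2HSV)
v,u=np.nonzero(m); a,b,c,e=u.min()-15,u.max()+15,v.min()-15,v.max()+15
save('l1',cv2.resize(d['img'][c:e,a:b],(600,int(600*(e-c)/(b-a))),interpolation=2)) ; print(a,b,c,e)
w=grab('wrist');save('lw',w['img'])
E
```

```text
33.095181695028565 [ 0.04 -0.1  -1.03] [ 0.56055176 -0.22098252  0.18448772]
173 236 122 205
```

View pics/l1.png

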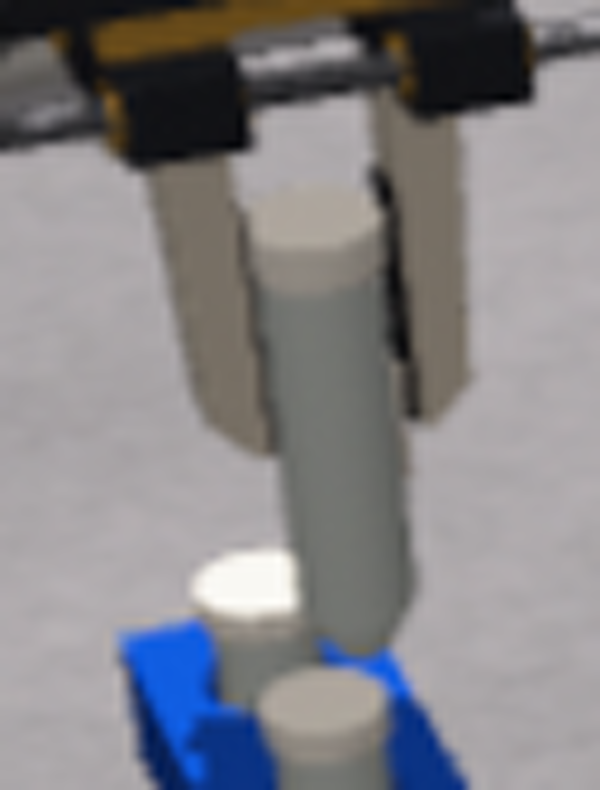

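The tube is lifted and hangs between the pads, cap at (315,220) in the crop. It looks as if the pads reach up to the cap, so I'll measure the tilt.

```bash
cat > tilt.py <<'E'
from h import *
from scipy.optimize import least_squares
def fit(d,t,ztip,zcap):
    P=pts(d); hsv=cv2.cvtColor(d['img'],cv2.COLOR_RGB2HSV)
    m=(np.hypot(P[...,0]-t[0],P[...,1]-t[1])<.024)&(P[...,2]>ztip+.02)&(P[...,2]<zcap-.016)
    q=P[m]; 
    def f(a): return np.hypot(q[:,0]-a[0]-a[2]*(q[:,2]-t[2]),q[:,1]-a[1]-a[3]*(q[:,2]-t[2]))-.0145
    r=least_squares(f,[t[0],t[1],0,0],loss='soft_l1',f_scale=.001); return r.x,np.abs(r.fun).mean(),len(q)
if __name__=='__main__':
    s=readout.observe(); t=s['tcp_pos']; g=grab('scene'); P=pts(g)
    m=(np.hypot(P[...,0]-t[0],P[...,1]-t[1])<.02)
    z=P[m][:,2]; z=z[(z>t[2]-.11)&(z<t[2]+.07)]; print('zrange',np.percentile(z,[1,99]))
    # tube nominal: tip = TCP -.0725+.010
    for lo,hi in((0,.0),(0,-.03)):
        x,e,n=fit(g,t,t[2]-.0625+lo,t[2]+.0525+hi); print(x.round(4),e,n,'axis at tip',(x[:2]+x[2:]*-.0625).round(4),'at cap',(x[:2]+x[2:]*.0525).round(4),'tilt deg',np.degrees(np.hypot(*x[2:])).round(2),'tcp',t.round(4))
E
python3 tilt.py
```

```text
zrange [0.12549572 0.24710773]
[ 0.5603 -0.2227 -0.02    0.023 ] 0.00220956082578275 519 axis at tip [ 0.5615 -0.2241] at cap [ 0.5593 -0.2215] tilt deg 1.74 tcp [ 0.5594 -0.2204  0.182 ]
[ 0.5606 -0.223  -0.0049  0.0119] 0.0013936990721033252 268 axis at tip [ 0.561  -0.2237] at cap [ 0.5604 -0.2223] tilt deg 0.74 tcp [ 0.5594 -0.2204  0.182 ]
```

```bash
python3 -c "
from h import *
move([.4775,.0,.185],[.986,-.165])"
```

```text
shift [ 206.1 -112.8   -3.2] turn [-0.1  -0.03  1.15] tcp [ 0.5591 -0.2203  0.1815] F [-1.  -0.  -0.2] w 32.6 q [-0.46  0.15  1.53 -0.    1.46 -0.31] t 5.2
```

Emit:
play_rows(plan=[[[30,-16,-3],[0,0,0],20],[[70,-38,-3],[0,0,1],20],[[115,-63,-3],[0,0,1],20],[[155,-85,-3],[0,0,1],20],[[190,-104,-3],[0,0,1],20],[[206,-113,-3],[0,0,1],20],[[206,-113,-3],[0,0,1],20],[[206,-113,-3],[0,0,1],20],[[206,-113,-3],[0,0,1],20]])

```text
t: 6.32
tcp_pos: [0.4781, -0.0014, 0.1855]
tcp_rot: [2.396, 2.031, -0.0]
contact_force: [-0.2, -0.9, -0.3]
gripper_width: 0.352
finger_force: 30.0
```

```bash
python3 - <<'E'
from h import *
d=grab('wrist'); save('w2',d['img']); move([.4775,.0567,.185],[.986,-.165])
print(proj(d,[.4775,.0567,.068]))
E
python3 tilt.py
```

```text
shift [ 57.1 -10.    0.5] turn [-0.02  0.01  0.07] tcp [ 0.4781 -0.0013  0.1855] F [-0.5  0.7 -0.2] w 32.8 q [-0.11 -0.19  1.86 -0.    1.47  0.05] t 6.375
(np.float64(309.4390710446251), np.float64(165.10386831480076))
zrange [0.12982024 0.24972114]
[ 0.4784 -0.0036 -0.0347  0.028 ] 0.0020159984285940797 590 axis at tip [ 0.4806 -0.0054] at cap [ 0.4766 -0.0022] tilt deg 2.55 tcp [ 0.4781 -0.0013  0.1855]
[ 0.4788 -0.0038 -0.0172  0.0223] 0.0013390996418378282 319 axis at tip [ 0.4799 -0.0052] at cap [ 0.4779 -0.0026] tilt deg 1.61 tcp [ 0.4781 -0.0013  0.1855]
```

View pics/w2.png

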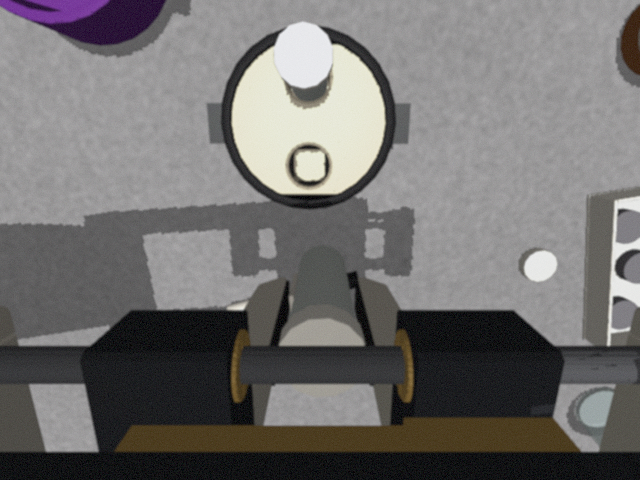

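The wrist view shows the free socket at (309,165), the seated cap at (303,55), and the held tube with its lower end near (322,250). Next, the socket and tube axis measured in this one view.

```bash
cat > ws.py <<'E'
from h import *
from tilt import fit
def socket(d,g):
    u,v=[int(round(x)) for x in proj(d,g)]; hsv=cv2.cvtColor(d['img'],cv2.COLOR_RGB2HSV)
    m=np.zeros(hsv.shape[:2],np.uint8); k=25; m[v-k:v+k,u-k:u+k]=hsv[v-k:v+k,u-k:u+k,2]<170
    cs,_=cv2.findContours(m,0,2); c=min((c for c in cs if cv2.contourArea(c)>300),key=lambda c:np.hypot(*(np.mean(c[:,0],0)-[u,v])))
    e=cv2.fitEllipse(c); w=np.array([onz(d,*x[0],.068)[:2] for x in c],np.float32)*1000
    print('socket ellipse',e,onz(d,*e[0],.068).round(4),cv2.minEnclosingCircle(w))
if __name__=='__main__':
    d=grab('wrist'); t=readout.observe()['tcp_pos']; socket(d,[.4775,.0567,.068])
    x,e,n=fit(d,t,t[2]-.0625,t[2]+.0525); print('wrist axis',x.round(4),e,n,'tip',(x[:2]-x[2:]*.0625).round(4),'tcp',t.round(4))
    P=pts(d)
    for z in(.128,.135,.145,.155,.165,.175):
        z=z-.1855+t[2]; m=(abs(P[...,2]-z)<.003)&(np.hypot(P[...,0]-t[0],P[...,1]-t[1])<.03); q=P[m]
        if len(q)>5: print(round(z,3),len(q),'x',q[:,0].min().round(4),q[:,0].max().round(4),'y',q[:,1].min().round(4),q[:,1].max().round(4))
E
python3 ws.py
```

```text
socket ellipse ((308.4350280761719, 165.4685516357422), (43.21306228637695, 44.192787170410156), 165.879638671875) [0.4766 0.0568 0.068 ] ((476.5572814941406, 56.46158981323242), 17.621143341064453)
wrist axis [ 0.4772 -0.0025  0.0036  0.0062] 0.0020190154513659627 4354 tip [ 0.477  -0.0029] tcp [ 0.478  -0.001   0.1855]
0.145 113 x 0.4645 0.4916 y -0.001 0.0121
0.155 138 x 0.4645 0.4915 y -0.0004 0.0122
0.165 144 x 0.4643 0.4916 y -0.0012 0.0122
0.175 190 x 0.4635 0.4915 y -0.0007 0.0121
```

Emit:
play_rows(plan=[[[20,-4,0],[0,0,0],20],[[40,-8,0],[0,0,0],20],[[55,-10.5,0],[0,0,0],20],[[58,-11,0],[0,0,0],20],[[58,-11,20],[0,0,0],20],[[58,-11,38],[0,0,0],20],[[58,-11,38],[0,0,0],20],[[58,-11,38],[0,0,0],20]])

```text
t: 7.48
tcp_pos: [0.4765, 0.0585, 0.1479]
tcp_rot: [2.395, 2.033, 0.0]
contact_force: [-0.2, -0.4, -0.3]
gripper_width: 0.353
finger_force: 30.0
```

```bash
python3 tilt.py; python3 - <<'E'
from h import *
d=grab('wrist'); s=load('scene'); P=pts(d); t=readout.observe()['tcp_pos']
for z in(.105,.115,.125,.135):
    m=(abs(P[...,2]-z)<.003)&(np.hypot(P[...,0]-t[0],P[...,1]-t[1])<.03); q=P[m]
    if len(q)>5: print(z,len(q),'x',q[:,0].min().round(4),q[:,0].max().round(4),'ymax',q[:,1].max().round(4))
move([.4766,.058,.1475],[.986,-.165])
save('h1',np.hstack([cv2.resize(d['img'],(400,300)),cv2.resize(s['img'][200:320,250:410],(400,300),interpolation=2)]))
E
```

```text
zrange [0.04586017 0.2144039 ]
[ 0.4768  0.0561 -0.0348  0.0279] 0.0019998547209759167 565 axis at tip [0.479  0.0544] at cap [0.475  0.0576] tilt deg 2.56 tcp [0.4765 0.0585 0.1479]
[ 0.4771  0.056  -0.0218  0.0248] 0.001296484596078467 299 axis at tip [0.4785 0.0545] at cap [0.476  0.0573] tilt deg 1.89 tcp [0.4765 0.0585 0.1479]
0.105 111 x 0.4626 0.4905 ymax 0.0718
0.115 132 x 0.4636 0.4902 ymax 0.0717
0.125 143 x 0.463 0.4904 ymax 0.0716
0.135 191 x 0.4622 0.4905 ymax 0.0716
shift [-0.6 -0.3  1. ] turn [ 0.07 -0.01  0.14] tcp [0.4769 0.0586 0.1485] F [-0.6 -0.1  0. ] w 32.6 q [ 0.02 -0.15  1.9  -0.    1.39  0.18] t 7.575
```

View pics/h1.png

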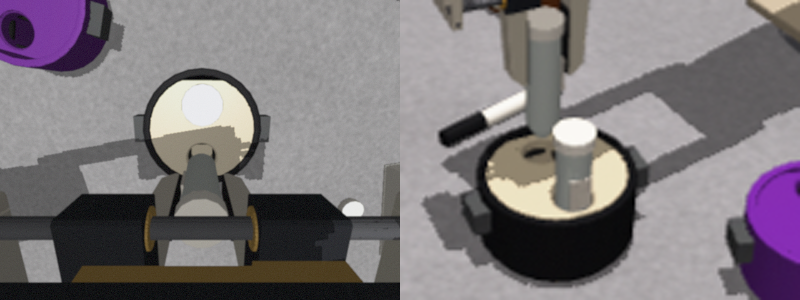

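The tube hangs upright over the free socket: tip at (202,150) in the wrist crop and (543,130) in the scene crop, with the hole just below it. I'll lower it to the lip.

Emit:
play_rows(plan=[[[-0.5,0,10],[0,0,0],20],[[-0.5,0,20],[0,0,0],20],[[-0.5,0,28],[0,0,0],20],[[-0.5,0,32],[0,0,0],20],[[-0.5,0,32],[0,0,0],20]])

```text
t: 8.2
tcp_pos: [0.476, 0.0582, 0.1152]
tcp_rot: [-2.395, -2.033, 0.001]
contact_force: [-0.4, 0.2, 0.0]
gripper_width: 0.355
finger_force: 30.0
```

Emit:
play_rows(plan=[[[0,0,4],[0,0,0],20],[[0,0,8],[0,0,0],20],[[0,0,12],[0,0,0],20],[[0,0,16],[0,0,0],20],[[0,0,20],[0,0,0],20],[[0,0,20],[0,0,0],20]])

```text
t: 8.95
tcp_pos: [0.4767, 0.0581, 0.0955]
tcp_rot: [2.395, 2.033, 0.001]
contact_force: [2.8, 0.4, -1.7]
gripper_width: 0.352
finger_force: 30.0
```

```bash
cat > cz.py <<'E'
from h import *
t=readout.observe()['tcp_pos']
for n in('scene','top'):
    d=grab(n); P=pts(d)
    hsv=cv2.cvtColor(d['img'],cv2.COLOR_RGB2HSV)
    m=(np.hypot(P[...,0]-.477,P[...,1]-.057)<.02)&(P[...,2]>t[2]+.02)&(P[...,2]<t[2]+.1); z=P[m][:,2]
    h=np.histogram(z,30); print(n,len(z)); 
    if len(z): i=h[0].argmax(); print('mode z',h[1][i:i+2].round(4),'p95',np.percentile(z,95).round(4),'xy',np.median(P[m],0).round(4))
move([.4766,.0565,.0825],[.986,-.165])
E
python3 cz.py
```

```text
scene 366
mode z [0.1467 0.1493] p95 0.1775 xy [0.4762 0.0649 0.1453]
top 0
shift [-1.6  0.3 13. ] turn [ 0.04 -0.    0.15] tcp [0.4766 0.0581 0.0955] F [ 3.5 -0.3 -1. ] w 32.5 q [ 0.01 -0.1   1.95 -0.    1.29  0.18] t 9.05
```

Emit:
play_rows(plan=[[[0,0,4],[0,0,0],20],[[0,0,8],[0,0,0],20],[[0,0,11],[0,0,0],20],[[0,0,13],[0,0,0],20],[[0,0,13],[0,0,0],20]])

```text
t: 9.68
tcp_pos: [0.4767, 0.0582, 0.0829]
tcp_rot: [2.395, 2.033, 0.001]
contact_force: [2.6, -0.2, 2.6]
gripper_width: 0.355
finger_force: 30.0
```

```bash
python3 cz.py; python3 - <<'E'
from h import *
save('p1',cv2.resize(load('scene')['img'][215:320,250:390],(800,600),interpolation=2))
E
```

```text
scene 353
mode z [0.1348 0.1375] p95 0.1665 xy [0.4762 0.0653 0.1331]
top 0
shift [-1.7  0.2  0.4] turn [ 0.05 -0.01  0.15] tcp [0.4767 0.0582 0.0829] F [ 2.6 -0.9  2.6] w 32.7 q [ 0.01 -0.09  1.96 -0.    1.26  0.18] t 9.775
```

View pics/p1.png

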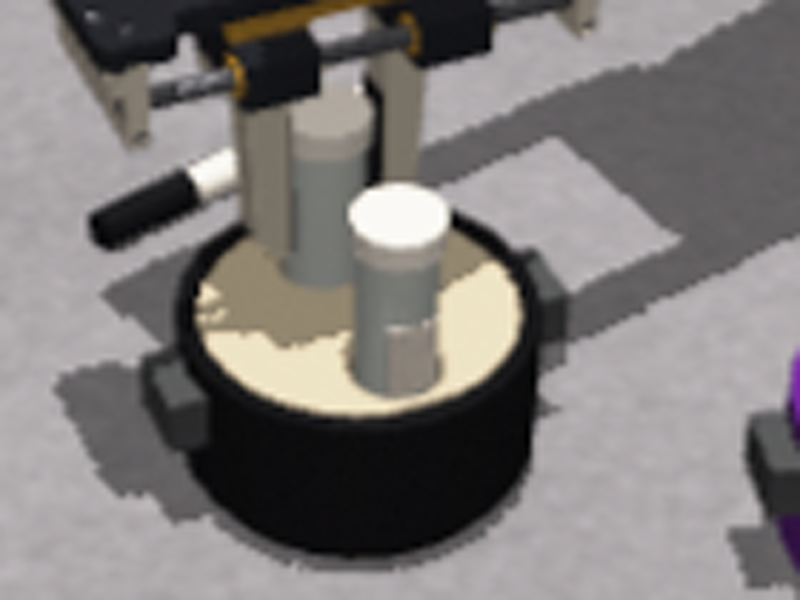

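The tube stands deep in the socket, cap at (333,110) next to its neighbour's at (400,215), with its top near 0.136 m. I'll press 2–3 mm more to feel for the floor.

Emit:
play_rows(plan=[[[0,0,1],[0,0,0],20],[[0,0,2],[0,0,0],20],[[0,0,2],[0,0,0],20]])

```text
t: 10.15
tcp_pos: [0.4773, 0.0583, 0.0824]
tcp_rot: [2.394, 2.032, 0.002]
contact_force: [-1.6, 0.8, 15.7]
gripper_width: 0.353
finger_force: 30.0
```

The force rose to 15.7 N with z stalled, so it has bottomed. Releasing and retreating.

Emit:
play_rows(plan=[[[0,0,0],[0,0,0],20],[[0,0,-1],[0,0,0],60],[[0,0,-1],[0,0,0],70],[[0,0,-1],[0,0,0],80],[[0,0,-1],[0,0,0],80],[[0,0,-1],[0,0,0],80],[[0,0,-1],[0,0,0],80],[[0,0,-20],[0,0,0],80],[[0,0,-50],[0,0,0],80],[[0,0,-90],[0,0,0],80],[[0,0,-130],[0,0,0],80],[[-60,0,-150],[0,0,0],80],[[-120,0,-150],[0,0,0],80],[[-120,0,-150],[0,0,0],80]])

```text
t: 11.9
tcp_pos: [0.4564, -0.0638, 0.2311]
tcp_rot: [2.4, 2.025, -0.0]
contact_force: [-0.6, -0.2, -1.0]
gripper_width: 0.857
finger_force: 0.0
```

```bash
python3 - <<'E'
from h import *
print(readout.observe()['tcp_pos'],readout.observe()['t'])
for n in('scene','top'):
    d=grab(n); P=pts(d)
    for c in((.477,.057),(.488,.1193)):
        m=(np.hypot(P[...,0]-c[0],P[...,1]-c[1])<.025)&(P[...,2]>.128)&(P[...,2]<.16); q=P[m]; print(n,c,len(q),np.median(q,0).round(4) if len(q) else '')
from tilt import fit
x,e,k=fit(load('scene'),[.477,.057,.1],.055,.135); print(x.round(4),e)
save('f1',cv2.resize(load('scene')['img'][215:320,250:390],(800,600),interpolation=2))
E
```

```text
[ 0.45635705 -0.06375062  0.23111706] 11.9
scene (0.477, 0.057) 172 [0.4809 0.0589 0.1344]
scene (0.488, 0.1193) 190 [0.4912 0.1212 0.1344]
top (0.477, 0.057) 253 [0.4754 0.0572 0.1344]
top (0.488, 0.1193) 256 [0.4859 0.1199 0.1346]
[ 4.783e-01  5.520e-02 -7.000e-04 -2.000e-04] 0.0008793966016216481
```

View pics/f1.png

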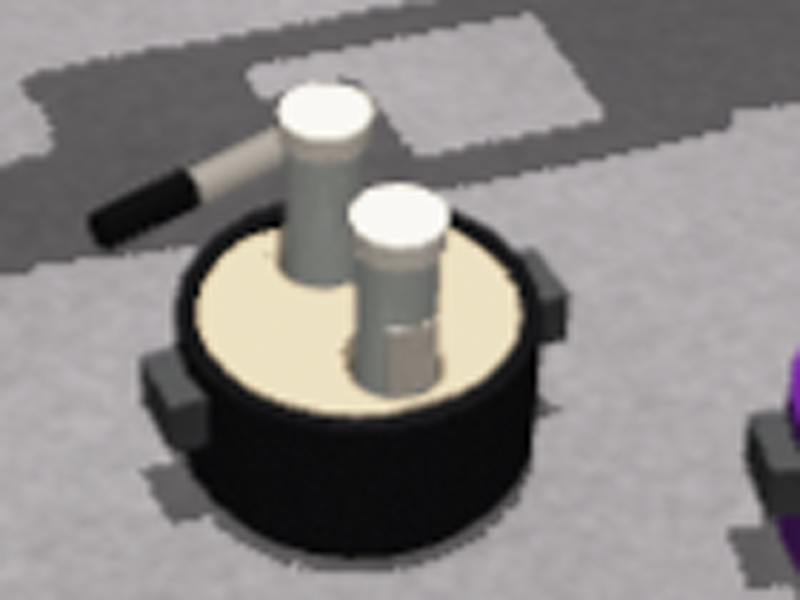

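The tube at (325,110) stands upright and released, its top at the same height as its neighbour's at (400,215), 0.134 m. Handing in.

```bash
python3 -c "
from h import *
print(workorder.finish_job())"
```

```text
the job is handed in; nothing more can be done
None
```

The tall tube is in the free socket, pressed until it bottomed, released and upright, with its top level with its neighbour's at about 0.134 m; I handed the job in at about 12 s, and no verdict came back.

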